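# Latch the biscuit tin

## Robot

A 6-joint arm with a two-finger parallel gripper is mounted at the origin on the work surface. World frame = base frame: x ahead of the robot, y to its left, z up, the work surface at z = 0. Lengths are in mm, angles in degrees, forces in N, time in s.
With the tool pointing down it reaches from about 425 to 1125 mm from the base axis. Payload 14.9 kg.
Tool frame: the origin (TCP) lies at the very end of the fingers, on their centre line; the grasp point (between the pads) lies 19 mm behind it; z points along the fingers, y is the direction in which the jaws open and shut (so a half turn about z gives the same grasp; the last joint's range is limited). The gripper opens to 91 mm and grips with 3 to 60 N. Pads are 32 mm wide; open, the fingers measure 118 mm over their backs; the gripper's body (76 mm by 178 mm) begins 60 mm behind the grasp point.
Start: joints at [-65.621, 21.709, 99.362, -0, 58.929, -1.908], TCP at [310.009, -627.625, 213.932] pointing down, gripper open.
Joint ranges: [-158.91, 158.91], [-42.39, 125.64], [0.06, 152.35], [-60.88, 240.88], [17.5, 164.5], [-176.32, 176.32]. Speed limits (degrees/s): [108.29, 108.29, 136.94, 180, 180, 180].

## Interface

Orientations are given as [roll, pitch, yaw] about the fixed x, y, z axes, in that order (R = Rz(yaw) Ry(pitch) Rx(roll)).
In Python, from cell import * gives the robot as it stands.
- The arm moves only by the shell command python3 -m inch 'ROWS' [FORCE]. ROWS is JSON, a list that holds one entry, the list of rows, each a list of 7 numbers: the shift along the world's x, y, z each as a share of 1000 mm, from -1 to 1, then the turn, a rotation vector about the world's x, y, z each as a share of 90 degrees, from -1 to 1, then the opening, from 0 (shut) to 1 (fully open). In form: [[[dx, dy, dz, ax, ay, az, gripper], ...]]. A call has 1 to 8 rows; each row is the pose to reach, as a shift and turn from the pose commanded when the call began; what a row does not reach only later rows make up. A row lasts 1/10 s, in which the tool goes at most 50 mm and 8.59 degrees, less where a joint would pass 70% of its speed; a pose out of reach is approached as far as the arm can. A call with a number of a shift or a turn outside -1 to 1 is refused whole. A call with a gripper value outside its range is refused whole. The fingers move at their own pace and stop on an object; FORCE is the grip in N (left out, the last holds). Time passes only in rows, so rows that repeat a pose let the fingers close. It gives the time, the measured TCP pose, the force and the opening at its end, in the units of the state.
- sense(): the state, without advancing time (a new reading comes with each control period).
- get_image(name): name is "scene" or "side" or "wrist"; returns a dict with "image" (400x640x3 uint8, red, green, blue), "z_map" (400x640 float32, mm along the optical axis (not along the pixel's ray), 0 where there is no reading), "mtx" (3x3 intrinsics, pixels), "world_from_camera" (4x4, takes a point from camera to world coordinates). Camera axes: x right, y down, z forward; pixel columns grow to the right and rows downward; lengths in mm; the calibration is good to about 2 mm. A picture is of the moment at which its call begins.
- finish_job(): hands the job in, once; it reports no verdict.
Trained networks look in a picture, given as the dict that the camera call returned (one of the last four; its "shot" number tells which), for a name from the list of things; names that differ only in an ending like _2 or _b are one class to them, and where a whole thing is asked for, a point or a joint stands for the part that bears it (a point fixed in the world has none). Each returns a list of dicts, best first, with "score" (0 to 1); they miss things now and then, are a little off and sometimes report something else, mostly with a low value. They report only what shows in the picture. A call takes as long as a camera call.
- boxes_of(picture, query): "box" ([left, top, right, bottom] as shares, 0 to 1, of the picture: columns of its width, rows of its height, round what is visible of it).
- cut_out(picture, query): "pixels" (400x640 bool, what is visible of it) and "box" ([left, top, right, bottom] as shares, 0 to 1, of the picture: columns of its width, rows of its height, round what is visible of it).
The state is a dict: "time_s": time; "joint_positions": joint angles; "dq": joint speeds; "tau": joint torques, N m; "tool_pos": TCP position; "ee_rot": TCP orientation; "ft_force": force on the tool from outside, world axes, zero at the start; "ft_torque": the same for the moment, N m; "opening": opening from 0.0 (shut) to 1.0 (fully open).
Only numpy, scipy, OpenCV 4.12 (cv2) and the standard library are available. Lean on these libraries where they do the work, as an engineer would, in place of code of your own. Each camera call takes 0.05 s, during which the arm holds its last target.

## Task

Latch the aluminium tin's shut lid with its toggle latch: first hook the bail's crossbar over the keeper on the lid so that it sits under the keeper's lip, then fold the lever back over past centre and press it gently down until it rests firmly on its rubber stud, without driving it hard into the stud. Leave the things on the lazy susan where they are.

Things in the scene. Friction and masses are not known exactly. Their poses are not given: they have to be found in the camera images.
- tin: aluminium box 280 x 170 x 110 mm high, fixed. Origin on its underside, straight below the latch pivot: it reaches 90 mm to -x, 190 mm to +x and 85 mm to each side in y. +x is the way from lever to keeper, y runs along the latch's pivot axes, z is up. Its top is level, 110 mm up: a fixed deck up to x = 24 mm, from there on the lid.
- lid (a joint): the box's lid, hinged at its far (+x) edge, rad: 0 shut, positive is open; it starts shut and lies shut by its own weight
- pivot (a point): the lever's pivot axis, 14 mm above the deck, between two steel cheeks (22 mm long, 24 mm over both, 20 mm high). The bail hangs on a pin carried by the lever, 14 mm from the pivot; seen with +x to the right and z up, the pin lies 0.244 rad anticlockwise of the lever's direction (lever flat: 13.6 mm to -x and 3.4 mm below the pivot).
- lever (a joint): steel lever's angle, rad: 0 level, pointing to the box's -x; pi/2 upright; more leans to the keeper (stop at 2.25). Starts 1.5 to 1.85. Stiff pivot (0.11 N m): it stays where left. With the bail hooked, springs resist down to dead centre (about 0.31), then help a little. Its end needs about 5 N. Home: its underside rests on the stud, at 0 to 0.2 depending on the stud.
- lever_end (a point): centre of the lever's end piece, 51 mm from the pivot: a steel plate 14 mm along the lever, 26 mm wide (in y) and 6 mm thick; the blade between is 16 mm wide and 4 mm thick
- stud_mount: steel foot, 14 mm across, 4 mm high, of the lever's stop, 38 mm to -x of the pivot; origin on the deck. On it a round black rubber stud, 10 mm across, its top anywhere from 12 to 19.5 mm above the deck (screw setting, not measured): find it by feel. It gives about 1 mm for 10 N; over 20 N of the lever on it is too hard.
- bail (a joint): angle of the bail (wire loop) against the lever, rad; the bail's slope above level, from its pin towards +x, is 1.0 + this - the lever's angle. It keeps its angle by friction (0.5 N at its end moves it), so when the lever turns it is carried along and lifts off, unless hooked under the lip.
- crossbar (a point): middle of the bail's crossbar: steel, 5 mm thick, 30 mm long in y, 69.6 mm from the bail's pin; the bail's arms run 15 mm to each side. Springs let the bail stretch up to 12 mm, at 4 N per mm; it cannot shorten. Pushing the crossbar back towards the pin swings the raised lever back, which takes about 8 N.
- bail_grip (a point): centre of the T grip on the bail's end: a round steel rod 36 mm long in y and 10 mm thick, to be pinched on its two ends. It is 20 mm from the crossbar square to the bail (above it when the bail lies level) and 5 mm further out along the bail.
- keeper (a point): seat of the crossbar's middle when hooked, on the lid, 62 mm to +x of the pivot, 9.2 mm above the lid; axes as the box. The steel keeper is a hook open to +x, 16 mm wide: post face 2.5 mm to -x of here, lip above (underside +4.3, top +8.3 mm, reaching 1.5 mm to +x), base plate 4.2 mm below. The bar comes down more than 4 mm to +x of here, below the lip, then back to the post.
- susan: white plastic lazy susan, 300 mm across, its upper face 24 mm above the shelf; origin at its centre on the shelf
- shaker: stainless shaker with lid, 77 mm across, 172 mm high, standing on the lazy susan; origin at its foot
- jug: small white ceramic jug, 68 mm across, 85 mm high, on the lazy susan; origin at its foot
- bowl: glass bowl, 100 mm across, 48 mm high, on the lazy susan; origin at its foot
- tongs: red tongs, 190 mm long, lying on the lazy susan; origin at the middle of the underside

How it is judged (in metres and radians):
On the way, in this order (a step that is already met when the one before it is completed fails the run):
1. the crossbar sits under the keeper's lip, against the post, with the lever still raised (distance between crossbar and keeper below 0.0045 m and value of joint lever above 0.7 rad), for 0.2 s.
2. the lever, past centre, rests on its stud with the bail under tension (value of joint lever below 0.25 rad and contact force between stud_mount and anything else above 0.5 N and distance between crossbar and keeper below 0.0045 m), for 0.2 s.
At the end, for the whole second after the job is handed in: The bail's crossbar is in the keeper (within 4.5 mm of its seat), the lever is past centre (below 0.25 rad), at rest and pressing on its rubber stud with at least 0.5 N, and the lid is shut (below 0.03 rad) (all of step 2 and value of joint lid below 0.03 rad and velocity of joint lever between -0.05 and 0.05 rad/s); the robot touches nothing.
It fails at once if the lever is driven into its stud with more than 20 N (contact force between stud_mount and anything else above 20 N).
It fails at once if the lid is lifted open (value of joint lid above 0.15 rad).
It fails at once if something on the lazy susan is moved by more than 3 cm (distance of any of shaker, jug, bowl, tongs from where it was at the start of the episode above 0.03 m).
It also fails if it takes over 72 s, if anything falls off the work surface, if the arm or the gripper's body presses on something with over 40 N, if the wrist force passes 120 N, or if a joint passes its speed limit or range.

## Working session

There is one attempt and no reset: what is moved stays moved. The work goes in short steps, Python scripts to look and compute and a shell command to move; the robot and the scene stay as the last step left them, time stands still between calls to the robot, and variables do not carry over. Pictures are saved under pics/ and viewed, and the job is handed in when it is done.

```bash
ls; mkdir -p pics; python3 - <<'E'
from cell import *
import cv2,numpy as np
print(sense())
for n in ["scene","side","wrist"]:
    p=get_image(n); cv2.imwrite(f"pics/a_{n}.png",p["image"][:,:,::-1]); print(n,p["world_from_camera"].round(3).tolist(),p["mtx"].tolist())
    for q in ["tin","lever","lever_end","bail_grip","crossbar","keeper","stud_mount","shaker"]:
        try:
            b=boxes_of(p,q)
            print(q,[(round(x["score"],2),[round(float(v)*s) for v,s in zip(x["box"],(640,400,640,400))]) for x in b[:2]])
        except Exception as e: print(q,e)
E
```

```text
pics
{'time_s': 0.0, 'joint_positions': array([-6.56200094e+01,  2.17372370e+01,  9.93947719e+01, -2.17029128e-04,
        5.89295354e+01, -1.90757407e+00]), 'dq': array([ 0.00584468,  0.03269966,  0.07677176,  0.01523251, -0.02144141,
        0.00564009]), 'tau': array([ 2.24544921e-03, -7.63711309e+01, -4.34369481e+01,  6.51512761e-02,
        4.24269377e-02, -8.22565107e-05]), 'tool_pos': array([ 309.85057594, -627.25282107,  213.31109205]), 'ee_rot': array([-1.79938484e+02, -1.86297412e-03,  2.62876758e+01]), 'ft_force': array([ 0.17615903,  0.43788064, -0.15350751]), 'ft_torque': array([ 0.02908148,  0.00534433, -0.02834277]), 'opening': 0.9996506070377881}
scene [[0.33, 0.778, -0.534, 1211.669], [0.944, -0.278, 0.179, -394.208], [-0.009, -0.563, -0.826, 1151.762], [0.0, 0.0, 0.0, 1.0]] [[479.8591094291999, 0.0, 317.9928177451966], [0.0, 479.8591094291999, 202.34411135931813], [0.0, 0.0, 1.0]]
tin [(0.9, [331, 148, 452, 268])]
lever [(0.47, [374, 166, 402, 183])]
lever_end [(0.47, [373, 163, 403, 184])]
bail_grip [(0.43, [395, 169, 399, 185])]
crossbar [(0.46, [383, 172, 406, 18
[... 337 characters left out ...]
91938], [0.0, 0.0, 1.0]]
tin [(0.59, [251, 237, 393, 349])]
lever [(0.86, [316, 241, 350, 265])]
lever_end [(0.62, [315, 243, 349, 267]), (0.32, [318, 238, 339, 265])]
bail_grip []
crossbar [(0.43, [318, 240, 336, 264])]
keeper [(0.91, [255, 252, 348, 325]), (0.7, [352, 182, 382, 205])]
stud_mount []
shaker [(0.69, [311, 128, 338, 180]), (0.17, [319, 240, 335, 265])]
wrist [[0.443, -0.859, -0.257, 383.135], [-0.897, -0.424, -0.128, -591.972], [0.001, 0.287, -0.958, 385.521], [0.0, 0.0, 0.0, 1.0]] [[334.11248379334717, 0.0, 321.0125102398858], [0.0, 334.11248379334717, 193.84990443787302], [0.0, 0.0, 1.0]]
tin []
lever []
lever_end []
bail_grip []
crossbar []
keeper []
stud_mount []
shaker []
```

```bash
python3 - <<'E'
import cv2
a=cv2.imread("pics/a_scene.png");b=cv2.imread("pics/a_side.png")
cv2.imwrite("pics/b1.png",cv2.resize(a[130:300,300:500],None,fx=3.5,fy=3.5,interpolation=cv2.INTER_CUBIC))
cv2.imwrite("pics/b2.png",cv2.resize(b[210:370,230:430],None,fx=3.5,fy=3.5,interpolation=cv2.INTER_CUBIC))
E
```

```text
(no output)
```

View pics/a_scene.png

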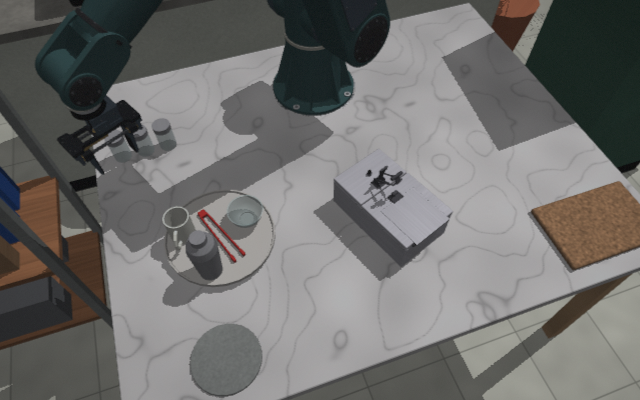

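View pics/a_side.png

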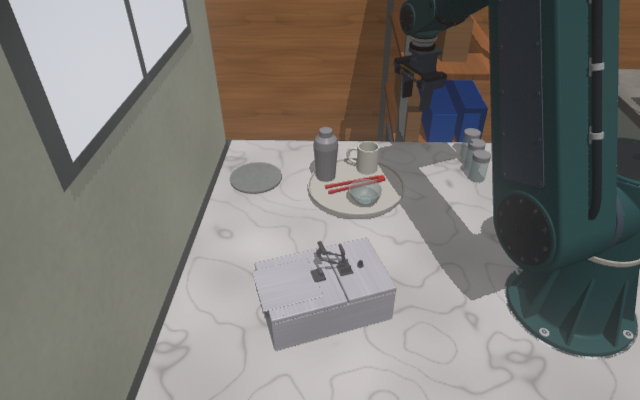

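```bash
sleep 1
```

```text
(no output)
```

View pics/b1.png

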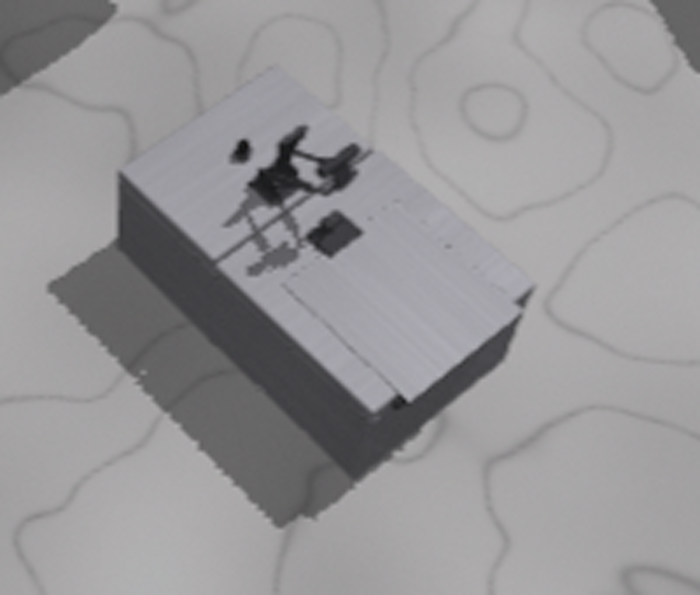

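View pics/b2.png

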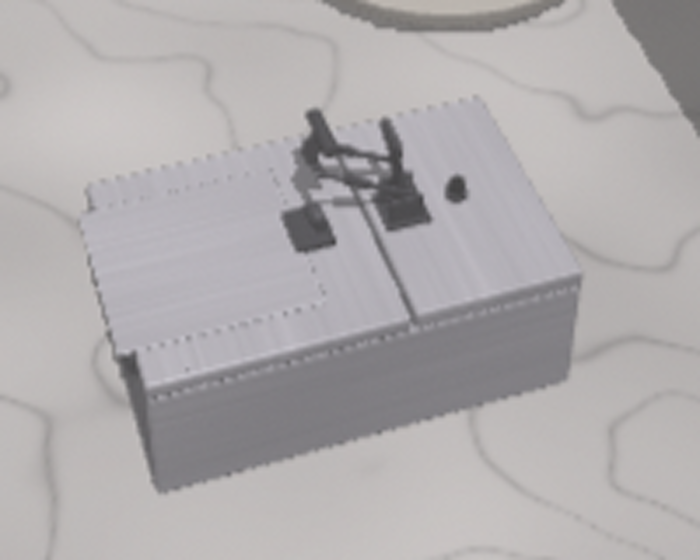

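The scene shows the tin at about (390,205) px, with its stud end towards the robot. The lever is upright and the bail is raised, sloping over the lid seam. Next I fit the tin's pose from the depth data.

```bash
cat > h.py <<'E'
from cell import *
import cv2,numpy as np
def cloud(p):
    z=p["z_map"];v,u=np.mgrid[0:400,0:640];K=p["mtx"]
    P=np.stack([(u-K[0,2])/K[0,0]*z,(v-K[1,2])/K[1,1]*z,z],-1)
    T=np.array(p["world_from_camera"]);W=P@T[:3,:3].T+T[:3,3];W[z==0]=np.nan;return W
def proj(p,X):
    T=np.linalg.inv(np.array(p["world_from_camera"]));c=np.atleast_2d(X)@T[:3,:3].T+T[:3,3];c=c@np.array(p["mtx"]).T;return c[:,:2]/c[:,2:]
E
python3 - <<'E'
from h import *
for n in ["scene","side"]:
    p=get_image(n);W=cloud(p);m=cut_out(p,"tin")[0]["pixels"]
    bx=[int(a*b) for a,b in zip(boxes_of(p,"tin")[0]["box"],(640,400,640,400))]
    S=np.zeros((400,640),bool);S[bx[1]-8:bx[3]+8,bx[0]-8:bx[2]+8]=1
    h=S&(W[...,2]>100)&(W[...,2]<116)
    print(n,bx,h.sum(),np.median(W[h][:,2]))
    r=cv2.minAreaRect(W[h][:,:2].astype(np.float32));print(r)
    hh=S&(W[...,2]>118); Q=W[hh]
    print(len(Q)); np.save(f"c_{n}.npy",Q)
E
```

```text
scene [332, 152, 452, 266] 5514 110.69255615315046
((583.800537109375, 24.175064086914062), (292.1640930175781, 176.6183624267578), 19.255992889404297)
291
side [253, 239, 397, 349] 7245 111.2068415433871
((584.850341796875, 23.988876342773438), (290.3150939941406, 177.2802734375), 20.31760597229004)
406
```

```bash
python3 -m inch '[[[0,0,0.05,0,0,0,1],[0,0,0.1,0,0,0,1],[0.05,0.1,0.12,0,0,0,1],[0.293,0.658,0.12,0,0,-0.072,1],[0.293,0.658,0.12,0,0,-0.072,1],[0.293,0.658,0.12,0,0,-0.072,1],[0.293,0.658,0.12,0,0,-0.072,1],[0.293,0.658,0.12,0,0,-0.072,1]]]'; python3 - <<'E'
import numpy as np
from h import *
c,s=np.cos(np.radians(19.8)),np.sin(np.radians(19.8))
for n in ["scene","side"]:
    Q=np.load(f"c_{n}.npy");d=Q[:,:2]-[537.3,7.2]
    L=np.c_[d@[c,s],d@[-s,c],Q[:,2]-110]
    print(n);
    for lo in range(5,80,10):
        k=(L[:,2]>lo)&(L[:,2]<lo+10)
        if k.sum():print(lo,k.sum(),L[k].mean(0).round(1),L[k].min(0).round(0),L[k].max(0).round(0))
E
```

```text
time_s: 2.45
tool_pos: [433.3, -353.1, 327.1]
ee_rot: [180.0, -0.0, 19.8]
ft_force: [0.2, -0.2, 0.6]
opening: 1.001
scene
5 33 [ 5.8 -6.1 11.7] [-83. -62.   8.] [86. 15. 15.]
15 48 [18.2 -1.9 18. ] [-44. -14.  15.] [59. 12. 23.]
25 21 [-1.8 -5.5 30.7] [ -7. -17.  25.] [ 8. 15. 35.]
35 24 [ 6.8  0.4 40.2] [ -2. -17.  35.] [20. 15. 45.]
45 24 [18.5 -6.5 50.1] [ -1. -19.  46.] [38. 19. 55.]
55 29 [31.6 -8.3 61. ] [  0. -21.  55.] [57. 17. 65.]
65 47 [29.6 -0.9 69.9] [  2. -16.  65.] [60. 17. 75.]
75 27 [50.5 -1.9 81.3] [ 42. -18.  76.] [56. 18. 85.]
side
5 51 [ 4.5  4.7 11.5] [-46. -13.   8.] [66. 14. 15.]
15 74 [17.3  1.4 18.4] [-45. -14.  15.] [60. 14. 24.]
25 25 [-1.9  4.9 31.1] [ -7. -17.  26.] [ 8. 17. 35.]
35 40 [10.2  1.1 40.1] [ -3. -18.  35.] [26. 17. 45.]
45 45 [21.1  4.9 50.5] [ -1. -18.  45.] [41. 20. 55.]
55 29 [33.8  8.9 59.7] [  1. -18.  55.] [56. 20. 65.]
65 63 [31.3  3.3 70. ] [  1. -14.  65.] [61. 18. 74.]
75 25 [52.   4.9 80.6] [ 44. -13.  75.] [56. 19. 85.]
```

```bash
python3 -m inch '[[[0.17,0.384,0,0,0,0,1],[0.17,0.384,0,0,0,0,1],[0.17,0.384,0,0,0,0,1],[0.17,0.384,0,0,0,0,1],[0.17,0.384,0,0,0,0,1],[0.17,0.384,0,0,0,0,1],[0.17,0.384,0,0,0,0,1],[0.17,0.384,0,0,0,0,1]]]'; python3 -m inch '[[[0,0,0,0,0,0,1],[0,0,0,0,0,0,1],[0,0,0,0,0,0,1]]]';python3 - <<'E'
from h import *
p=get_image("wrist");cv2.imwrite("pics/w1.png",p["image"][:,:,::-1]);np.save("w1.npy",p,allow_pickle=True)
W=cloud(p)
h=(W[...,2]>104)&(W[...,2]<117);print(h.sum(),np.nanmedian(W[h][:,2]))
print(cv2.minAreaRect(W[h][:,:2].astype(np.float32)))
for q in ["tin","lever","lever_end","bail_grip","crossbar","keeper","stud_mount"]:
    print(q,[(round(x["score"],2),[round(float(v)*s) for v,s in zip(x["box"],(640,400,640,400))]) for x in boxes_of(p,q)[:2]])
E
```

```text
time_s: 3.25
tool_pos: [595.4, 13.0, 327.2]
ee_rot: [180.0, -0.0, 19.8]
ft_force: [1.0, -1.3, -0.4]
opening: 1.001
time_s: 3.55
tool_pos: [594.5, 10.1, 326.8]
ee_rot: [180.0, 0.0, 19.8]
ft_force: [-0.5, 0.2, -0.4]
opening: 1.002
32868 111.14624695790266
((584.92333984375, 23.644607543945312), (289.3101501464844, 173.17601013183594), 19.98619270324707)
tin [(0.86, [222, 36, 383, 280])]
lever [(0.55, [283, 172, 326, 230])]
lever_end [(0.67, [283, 171, 325, 206]), (0.6, [285, 174, 326, 234])]
bail_grip [(0.77, [284, 171, 321, 205])]
crossbar [(0.72, [287, 173, 323, 205])]
keeper [(0.83, [225, 36, 388, 190])]
stud_mount [(0.66, [284, 172, 325, 231]), (0.57, [285, 169, 323, 207])]
```

View pics/w1.png

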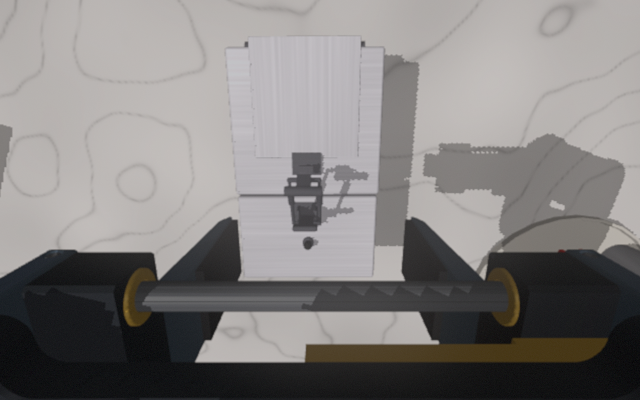

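```bash
python3 - <<'E'
from h import *
p=np.load("w1.npy",allow_pickle=True).item()
im=p["image"]
cv2.imwrite("pics/w1z.png",cv2.resize(im[140:260,250:370,::-1],None,fx=5,fy=5,interpolation=cv2.INTER_CUBIC))
cv2.imwrite("pics/w1y.png",cv2.resize(im[20:290,210:400,::-1],None,fx=2.2,fy=2.2,interpolation=cv2.INTER_CUBIC))
# rectify top plane z=110 in rough tin frame, 0.5mm/px
c,s=np.cos(np.radians(19.8)),np.sin(np.radians(19.8))
xs=np.arange(205,-100,-.5);ys=np.arange(100,-100,-.5)
X,Y=np.meshgrid(xs,ys,indexing="ij")
P=np.stack([537.3+c*X-s*Y,7.2+s*X+c*Y,np.full(X.shape,110.)],-1).reshape(-1,3)
uv=proj(p,P).reshape(X.shape+(2,)).astype(np.float32)
r=cv2.remap(im,uv[...,0],uv[...,1],cv2.INTER_LINEAR)
cv2.imwrite("pics/rect.png",r[:590,:,::-1])
E
```

```text
(no output)
```

View pics/rect.png

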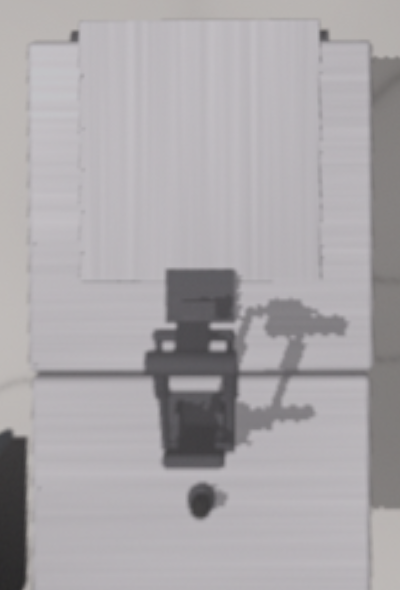

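View pics/w1z.png

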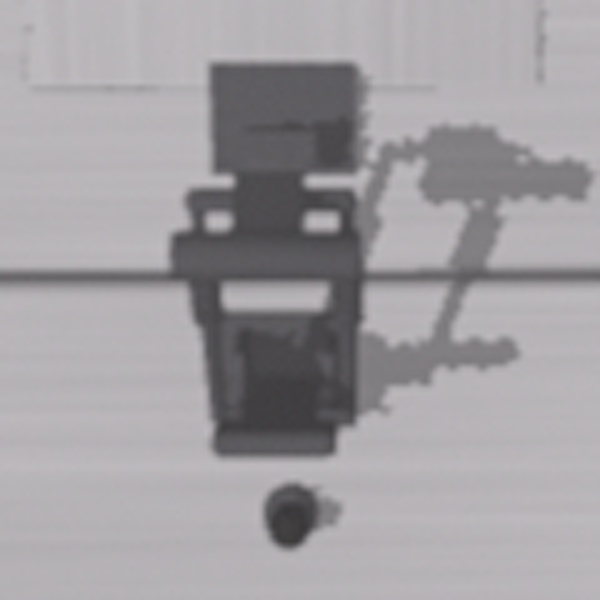

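```bash
cat >> h.py <<'E'
O=np.array([532.1,5.3,110.]);yw=np.radians(20.0)
R=np.array([[np.cos(yw),-np.sin(yw),0],[np.sin(yw),np.cos(yw),0],[0,0,1]])
def tin(W): return (np.asarray(W)-O)@R
def wor(L): return np.asarray(L)@R.T+O
E
python3 - <<'E'
from h import *
p=np.load("w1.npy",allow_pickle=True).item()
pics={"wrist":p,"scene":get_image("scene"),"side":get_image("side")}
for n,p in pics.items():
    L=tin(cloud(p));k=(abs(L[...,1])<24)&(L[...,0]>-70)&(L[...,0]<100)&(L[...,2]>26)&(L[...,2]<110)
    Q=L[k];print(n,len(Q))
    # side view histogram
    S=np.zeros((90,160,3),np.uint8)
    for x,y,z in Q:
        i=int(100-z);j=int(x+50)
        if 0<=i<90 and 0<=j<160:S[i,j]=[255,255,255] if abs(y)<9 else [0,200,255]
    cv2.imwrite(f"pics/sv_{n}.png",cv2.resize(S,None,fx=4,fy=4,interpolation=cv2.INTER_NEAREST))
a=[cv2.imread(f"pics/sv_{n}.png")[:, :520] for n in pics]
cv2.imwrite("pics/sv.png",cv2.resize(np.vstack([np.hstack(a[:2]),np.hstack([a[2],a[2]*0])]),(790,550),interpolation=cv2.INTER_AREA))
E
```

```text
wrist 1217
scene 208
side 279
```

View pics/sv.png

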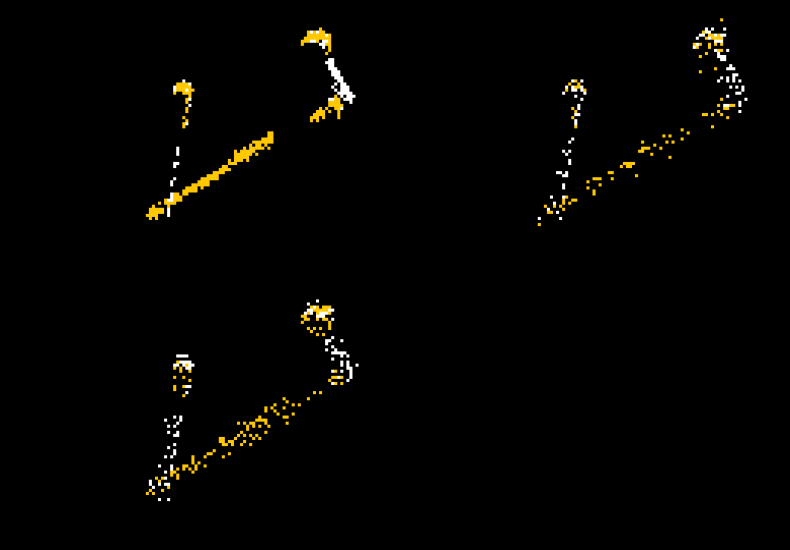

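```bash
python3 - <<'E'
from h import *
from scipy.optimize import least_squares
p=np.load("w1.npy",allow_pickle=True).item()
for n,p in {"wrist":p,"scene":get_image("scene"),"side":get_image("side")}.items():
    L=tin(cloud(p));Q=L[(abs(L[...,1])<24)&(L[...,0]>38)&(L[...,0]<70)&(L[...,2]>76)&(L[...,2]<100)]
    f=lambda v:np.hypot(Q[:,0]-v[0],Q[:,2]-v[1])-5
    r=least_squares(f,[53,84],loss="soft_l1");print(n,len(Q),r.x.round(2),Q.min(0).round(1),Q.max(0).round(1),Q[:,1].mean(), (np.percentile(Q[:,1],[3,97])).round(1))
    Q=L[(abs(L[...,1])<16)&(L[...,0]>-10)&(L[...,0]<30)&(L[...,2]>62)&(L[...,2]<100)]
    print(' lev',len(Q),Q.mean(0).round(1),Q.min(0).round(1),Q.max(0).round(1))
print(wor([54,0,85-19]))
E
```

```text
wrist 440 [54.11 83.27] [ 49.7 -18.5  76.2] [61.1 17.3 90.3] -0.8133271488084396 [-17.5  16.2]
 lev 173 [10.8 -1.  70.1] [  7.2 -13.3  63.3] [13.2 11.5 73. ]
scene 66 [53.35 82.68] [ 48.3 -20.2  76.2] [61.4 18.8 90.7] -1.0497839087177336 [-17.9  15.4]
 lev 26 [ 9.3 -1.2 68.9] [  6.7 -12.7  62.1] [13.  11.5 73.7]
side 77 [54.36 83.42] [ 49.9 -19.   76.5] [61.1 19.3 90.6] 2.435817622546274 [-15.8  18.7]
 lev 33 [10.2  3.2 69.4] [  7.  -12.   63.6] [12.8 13.9 72.9]
[582.84340152  23.76908774 176.        ]
```

```bash
python3 -m inch '[[[-0.0116,0.0134,-0.04,0,0,0.002,0.65],[-0.0116,0.0134,-0.08,0,0,0.002,0.65],[-0.0116,0.0134,-0.1,0,0,0.002,0.65],[-0.0116,0.0134,-0.12,0,0,0.002,0.65],[-0.0116,0.0134,-0.14,0,0,0.002,0.65],[-0.0116,0.0134,-0.1515,0,0,0.002,0.65],[-0.0116,0.0134,-0.1515,0,0,0.002,0.65],[-0.0116,0.0134,-0.1515,0,0,0.002,0.65]]]' 20;python3 - <<'E'
from h import *
s=sense();print(tin(s["tool_pos"]),s["ft_force"])
p=get_image("wrist");cv2.imwrite("pics/w2.png",p["image"][:,:,::-1])
p=get_image("side");cv2.imwrite("pics/s2.png",cv2.resize(p["image"][200:320,260:420,::-1],None,fx=4,fy=4))
E
```

```text
time_s: 4.95
tool_pos: [583.6, 24.3, 176.0]
ee_rot: [180.0, -0.0, 20.0]
ft_force: [0.1, -0.3, 0.1]
opening: 0.65
[54.92234906  0.19075684 66.00909112] [ 0.10211765 -0.28843377  0.09153841]
```

View pics/w2.png

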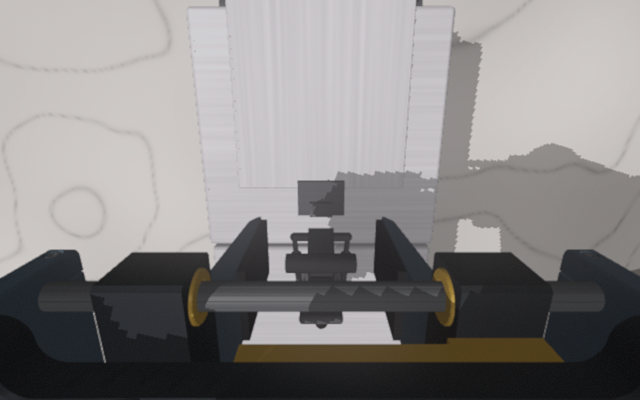

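View pics/s2.png

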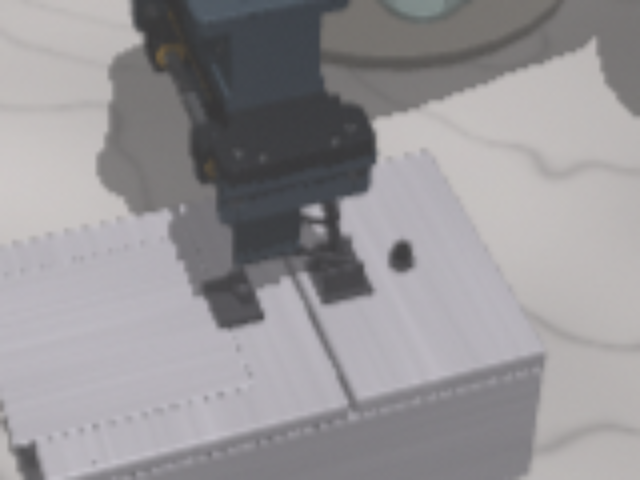

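```bash
python3 -m inch '[[[0,0,0,0,0,0,0.3],[0,0,0,0,0,0,0.3],[0,0,0,0,0,0,0.3],[0,0,0,0,0,0,0.3],[0,0,0,0,0,0,0.3],[0,0,0,0,0,0,0.3]]]' 20;python3 - <<'E'
from h import *
s=sense();print(tin(s["tool_pos"]),s["ft_force"],s["opening"]*91)
p=get_image("wrist");cv2.imwrite("pics/w3.png",p["image"][180:360,220:430,::-1].repeat(3,0).repeat(3,1))
E
```

```text
time_s: 5.65
tool_pos: [583.5, 24.3, 175.6]
ee_rot: [180.0, -0.0, 20.0]
ft_force: [0.4, 0.7, 0.7]
opening: 0.387
[54.77983012  0.27152898 65.57383944] [0.39865658 0.73639639 0.73795675] 35.26187844568162
```

View pics/w3.png

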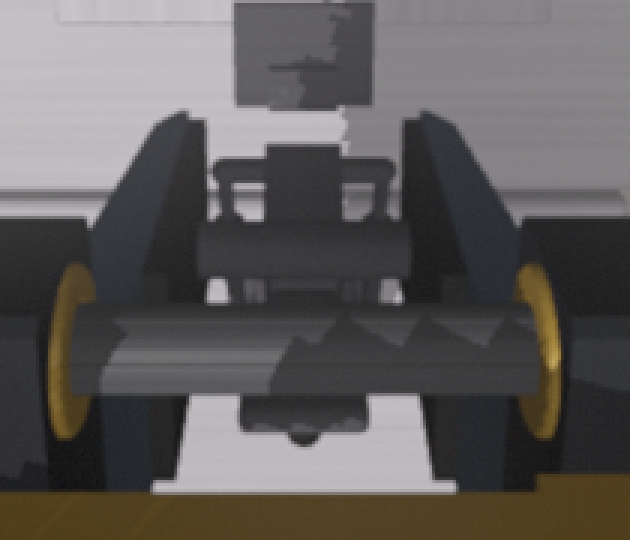

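```bash
python3 - <<'E'
from h import *
P=np.array([-1,28.]);g0=np.array([54.78-.8,65.57+18.4]);r=np.hypot(*(g0-P));f0=np.arctan2(*(g0-P)[::-1])
print(r,f0)
for f in np.linspace(f0,.28,8)[1:]:
    d=P+r*np.array([np.cos(f),np.sin(f)])-g0
    print(f.round(3),(R@np.array([d[0],0,d[1]])).round(1))
E
```

```text
78.45662049820908 0.794320864857945
0.721 [ 3.7  1.4 -4.2]
0.647 [ 7.1  2.6 -8.7]
0.574 [ 10.2   3.7 -13.4]
0.5 [ 13.    4.7 -18.3]
0.427 [ 15.4   5.6 -23.5]
0.353 [ 17.5   6.4 -28.8]
0.28 [ 19.2   7.  -34.3]
```

```bash
python3 -m inch '[[[0.0037,0.0014,-0.0042,0,0,0,0.3],[0.0071,0.0026,-0.0087,0,0,0,0.3],[0.0102,0.0037,-0.0134,0,0,0,0.3],[0.0102,0.0037,-0.0134,0,0,0,0.3]]]' 20;python3 -m inch '[[[0.0028,0.001,-0.0049,0,0,0,0.3],[0.0052,0.0019,-0.0101,0,0,0,0.3],[0.0073,0.0027,-0.0154,0,0,0,0.3],[0.009,0.0033,-0.0209,0,0,0,0.3],[0.009,0.0033,-0.0209,0,0,0,0.3],[0.009,0.0033,-0.0209,0,0,0,0.3]]]';python3 - <<'E'
from h import *
s=sense();print(tin(s["tool_pos"]),s["ft_force"]@R,s["opening"]*91)
p=get_image("wrist");cv2.imwrite("pics/w4.png",p["image"][180:360,220:430,::-1].repeat(3,0).repeat(3,1))
p=get_image("side");cv2.imwrite("pics/s4.png",cv2.resize(p["image"][200:320,260:420,::-1],None,fx=4,fy=4))
p=get_image("scene");cv2.imwrite("pics/c4.png",cv2.resize(p["image"][120:260,300:480,::-1],None,fx=4,fy=4))
E
```

```text
time_s: 6.1
tool_pos: [593.7, 28.1, 161.2]
ee_rot: [-180.0, 0.0, 20.0]
ft_force: [0.5, 0.8, 1.9]
opening: 0.389
time_s: 6.7
tool_pos: [602.3, 31.2, 140.8]
ee_rot: [-180.0, 0.0, 20.0]
ft_force: [-1.1, 0.6, 0.9]
opening: 0.389
[74.84925267  0.34325389 30.83637501] [-0.83896633  0.89582096  0.90273862] 35.381039704648295
```

View pics/w4.png

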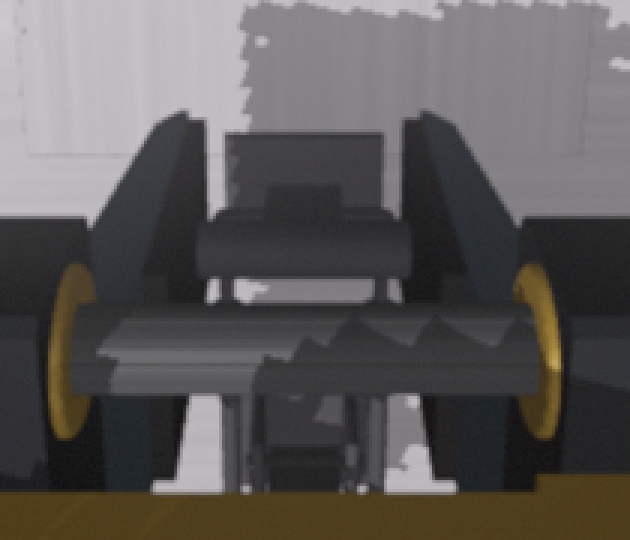

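View pics/c4.png

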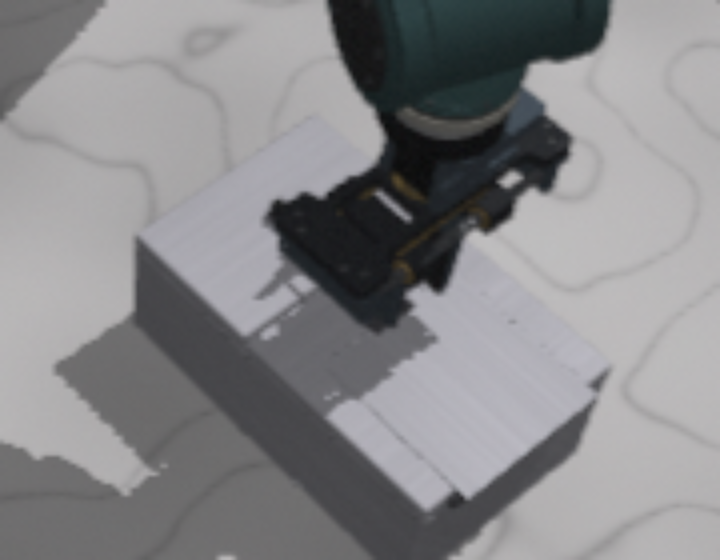

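View pics/s4.png

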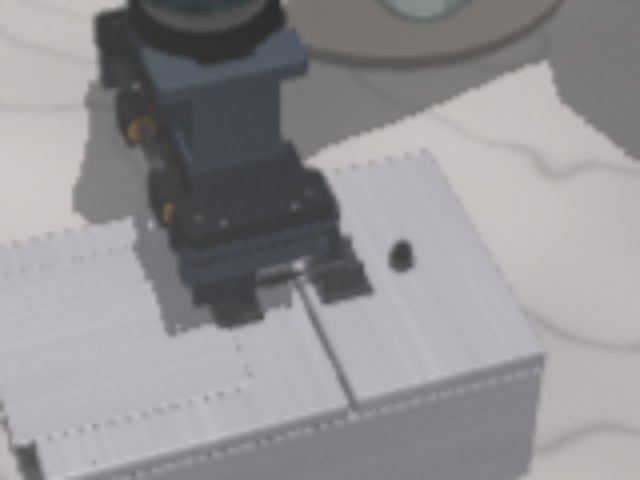

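```bash
python3 - <<'E'
from h import *
p=np.load("w1.npy",allow_pickle=True).item()
T=np.array(p["world_from_camera"]);K=p["mtx"]
def ray(u,v,z):
    d=T[:3,:3]@np.array([(u-K[0,2])/K[0,0],(v-K[1,2])/K[1,1],1]);o=T[:3,3]
    return tin(o+d*((110+z-o[2])/d[2]))
for v,z in [(165.6,17.5),(165.6,13.5),(174.5,17.5),(152.5,5),(194.8,0)]: print(v,z,ray(306,v,z).round(1))
L=tin(cloud(p))
for v in range(150,178,1): print(v,L[v,300].round(1),L[v,308].round(1))
E
```

```text
165.6 17.5 [63.8 -0.6 17.5]
165.6 13.5 [63.  -0.4 13.5]
174.5 17.5 [53.5 -0.5 17.5]
152.5 5 [76.6 -0.3  5. ]
194.8 0 [24.   0.8  0. ]
150 [79.   6.8  1.7] [79.  -2.6  2.3]
151 [78.   6.7  3.1] [77.7 -2.5  1.6]
152 [77.   6.7  3.8] [76.6 -2.5  2. ]
153 [76.1  6.6  5.5] [75.9 -2.6  4.6]
154 [75.2  6.5  7. ] [74.8 -2.6  4.6]
155 [74.1  6.5  7.2] [73.7 -2.6  5.5]
156 [72.7  6.7  5.8] [72.5 -2.6  4.9]
157 [71.8  6.6  7.6] [71.6 -2.6  6.7]
158 [70.3  6.7  5.8] [70.3 -2.6  5.7]
159 [69.1  6.7  5.7] [69.4 -2.6  7.2]
160 [67.9  6.8  5.3] [67.8 -2.5  5.2]
161 [66.9  6.8  6.2] [66.8 -2.5  6.1]
162 [65.3  6.9  4. ] [65.3 -2.4  4.5]
163 [64.5  6.8  5.9] [64.4 -2.5  5.7]
164 [63.4  6.8  6.5] [63.3 -2.5  6.1]
165 [64.4  6.2 17.1] [64.5 -2.9 17.4]
166 [63.6  6.1 18.5] [63.3 -2.9 17.5]
167 [62.4  6.1 18.3] [62.  -2.8 16.6]
168 [61.3  6.1 18.5] [61.2 -2.9 18.1]
169 [60.1  6.2 18.3] [60.1 -2.9 18.7]
170 [58.7  6.3 17.5] [58.9 -2.9 18.5]
171 [57.5  6.3 17.2] [57.9 -2.9 19.2]
172 [56.6  6.3 18.1] [56.6 -2.8 18.4]
173 [55.6  6.3 18.8] [55.1 -2.7 17. ]
174 [65.9  3.1 67.4] [65.7 -4.7 66.9]
175 [65.   3.1 67.8] [65.1 -4.8 68.4]
176 [64.6  3.  70.7] [63.9 -4.7 67.8]
177 [63.6  3.  70.6] [63.6 -4.8 70.7]
```

```bash
python3 -m inch '[[[0.0012,0.0004,-0.005,0,0,0,0.3],[0.0024,0.0009,-0.01,0,0,0,0.3],[0.0024,0.0009,-0.01,0,0,0,0.3],[0.0024,0.0009,-0.01,0,0,0,0.3]]]' 20;python3 - <<'E'
from h import *
s=sense();print(tin(s["tool_pos"]),s["ft_force"]@R,s["opening"]*91)
E
python3 -m inch '[[[0.0008,0.0003,-0.004,0,0,0,0.3],[0.0016,0.0006,-0.008,0,0,0,0.3],[0.0016,0.0006,-0.008,0,0,0,0.3]]]' 20;python3 - <<'E'
from h import *
s=sense();print(tin(s["tool_pos"]),s["ft_force"]@R,s["opening"]*91)
p=get_image("wrist");cv2.imwrite("pics/w5.png",p["image"][180:360,220:430,::-1].repeat(3,0).repeat(3,1))
p=get_image("side");cv2.imwrite("pics/s5.png",cv2.resize(p["image"][230:300,290:380,::-1],None,fx=7,fy=7))
E
```

```text
time_s: 7.25
tool_pos: [604.8, 32.1, 130.8]
ee_rot: [-180.0, 0.0, 20.0]
ft_force: [-2.6, -0.9, 0.8]
opening: 0.39
[77.47132288  0.33801688 20.84058735] [-2.77080205  0.0875578   0.75936574] 35.44881129439622
time_s: 7.55
tool_pos: [606.1, 32.7, 122.4]
ee_rot: [-180.0, 0.1, 20.0]
ft_force: [-3.8, -1.2, 0.5]
opening: 0.386
[78.91539945  0.44645721 12.38532964] [-3.93017017  0.18511103  0.47030538] 35.085277323126505
```

View pics/w5.png

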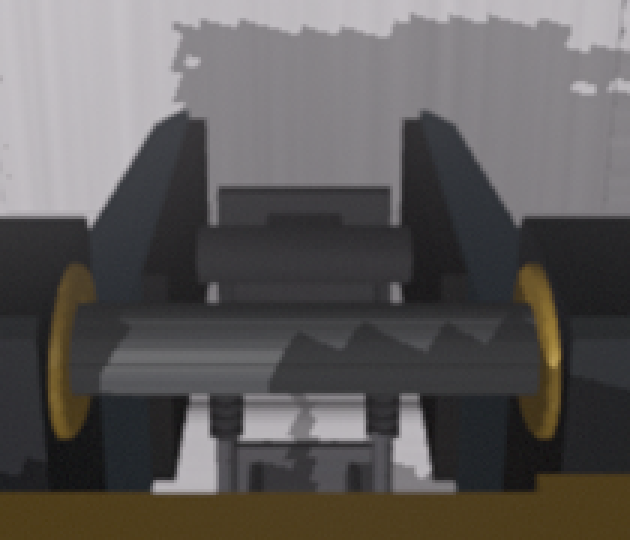

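View pics/s5.png

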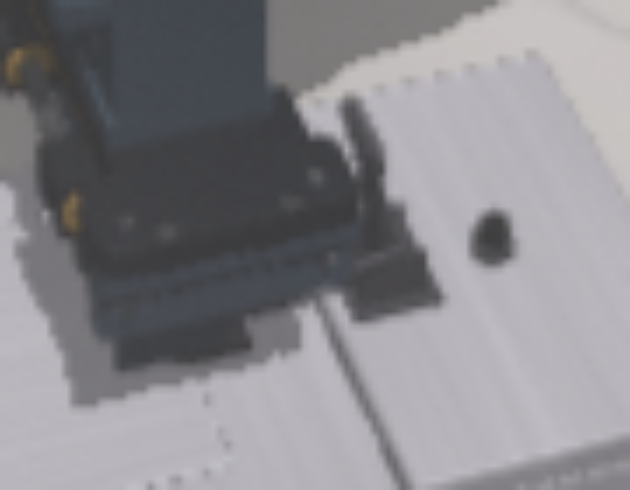

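```bash
python3 -m inch '[[[0.001,0.0004,-0.0018,0,0,0,0.3],[0.001,0.0004,-0.0036,0,0,0,0.3],[0.001,0.0004,-0.0036,0,0,0,0.3],[0.001,0.0004,-0.0036,0,0,0,0.3]]]' 20;python3 - <<'E'
from h import *
s=sense();print(tin(s["tool_pos"]),s["ft_force"]@R,s["opening"]*91)
E
```

```text
time_s: 8.05
tool_pos: [607.3, 33.1, 119.5]
ee_rot: [-180.0, 0.0, 20.0]
ft_force: [-5.0, -0.8, 1.1]
opening: 0.39
[80.19905718  0.41309099  9.47446357] [-4.93757201  0.93667767  1.13971659] 35.50660596360058
```

```bash
python3 -m inch '[[[0,0,-0.0006,0,0,0,0.3],[-0.0019,-0.0007,-0.0006,0,0,0,0.3],[-0.0038,-0.0014,-0.0006,0,0,0,0.3],[-0.0038,-0.0014,-0.0006,0,0,0,0.3]]]' 20;python3 - <<'E'
from h import *
s=sense();print(tin(s["tool_pos"]),s["ft_force"]@R,s["opening"]*91)
E
python3 -m inch '[[[-0.0009,-0.0003,0,0,0,0,0.3],[-0.0019,-0.0007,0,0,0,0,0.3],[-0.0019,-0.0007,0,0,0,0,0.3]]]' 20;python3 - <<'E'
from h import *
s=sense();print(tin(s["tool_pos"]),s["ft_force"]@R,s["opening"]*91)
p=get_image("wrist");cv2.imwrite("pics/w6.png",p["image"][180:360,220:430,::-1].repeat(3,0).repeat(3,1))
E
```

```text
time_s: 8.45
tool_pos: [605.8, 32.2, 120.1]
ee_rot: [179.9, -0.3, 20.0]
ft_force: [5.1, 5.1, 0.3]
opening: 0.385
[7.84368681e+01 4.58808475e-02 1.01379286e+01] [6.48560722 3.03959051 0.26651832] 35.02667372418932
time_s: 8.75
tool_pos: [604.5, 31.6, 120.4]
ee_rot: [179.9, -0.4, 20.0]
ft_force: [8.5, 5.1, 1.2]
opening: 0.388
[ 7.70661055e+01 -4.02458578e-02  1.04223795e+01] [9.70739472 1.91160469 1.19473888] 35.343808777729066
```

View pics/w6.png

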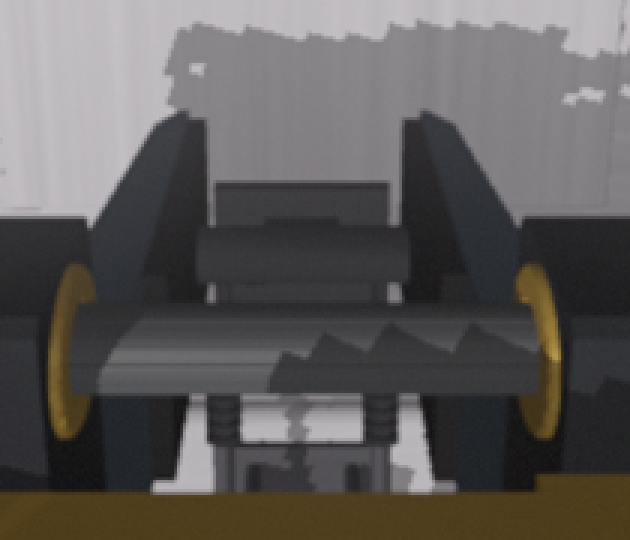

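```bash
python3 -m inch '[[[0,0,-0.0015,0,0,0,0.3],[0,0,-0.0015,0,0,0,0.3]]]' 20;python3 - <<'E'
from h import *
s=sense();print(tin(s["tool_pos"]),s["ft_force"]@R,s["opening"]*91)
E
python3 -m inch '[[[-0.0014,-0.0005,0,0,0,0,0.3],[-0.0014,-0.0005,0,0,0,0,0.3],[-0.0014,-0.0005,0,0,0,0,0.3]]]' 20;python3 - <<'E'
from h import *
s=sense();print(tin(s["tool_pos"]),s["ft_force"]@R,s["opening"]*91)
E
```

```text
time_s: 9.0
tool_pos: [604.4, 31.6, 118.7]
ee_rot: [179.9, -0.3, 20.0]
ft_force: [6.5, 4.4, 1.5]
opening: 0.39
[ 7.68937734e+01 -4.39445772e-02  8.69833563e+00] [7.55808231 1.89839567 1.52827965] 35.48753678256418
time_s: 9.3
tool_pos: [603.2, 31.1, 118.9]
ee_rot: [179.9, -0.4, 20.0]
ft_force: [8.3, 5.5, 1.8]
opening: 0.388
[75.59333118 -0.09859773  8.90898856] [9.65984124 2.36801646 1.75346639] 35.31830390341862
```

```bash
python3 -m inch '[[[-0.0014,-0.0005,-0.0002,0,0,0,0.3],[-0.0014,-0.0005,-0.0002,0,0,0,0.3],[-0.0014,-0.0005,-0.0002,0,0,0,0.3]]]' 20;python3 - <<'E'
from h import *
s=sense();print(tin(s["tool_pos"]),s["ft_force"]@R,s["opening"]*91)
E
python3 -m inch '[[[-0.0014,-0.0005,-0.0002,0,0,0,0.3],[-0.0014,-0.0005,-0.0002,0,0,0,0.3],[-0.0014,-0.0005,-0.0002,0,0,0,0.3]]]' 20;python3 - <<'E'
from h import *
s=sense();print(tin(s["tool_pos"]),s["ft_force"]@R,s["opening"]*91)
p=get_image("wrist");cv2.imwrite("pics/w7.png",p["image"][180:360,220:430,::-1].repeat(3,0).repeat(3,1))
p=get_image("side");cv2.imwrite("pics/s7.png",cv2.resize(p["image"][230:300,290:380,::-1],None,fx=7,fy=7))
E
```

```text
time_s: 9.6
tool_pos: [601.9, 30.6, 118.8]
ee_rot: [179.9, -0.4, 20.0]
ft_force: [8.3, 5.7, 2.6]
opening: 0.389
[74.22009739 -0.09309948  8.77984699] [9.76124563 2.54053479 2.61168697] 35.3661510750496
time_s: 9.9
tool_pos: [601.6, 30.4, 119.0]
ee_rot: [179.9, -0.5, 20.0]
ft_force: [14.3, 8.7, 0.6]
opening: 0.389
[73.87322478 -0.16599218  8.999066  ] [16.43074748  3.30726223  0.57588352] 35.38633416185444
```

View pics/w7.png

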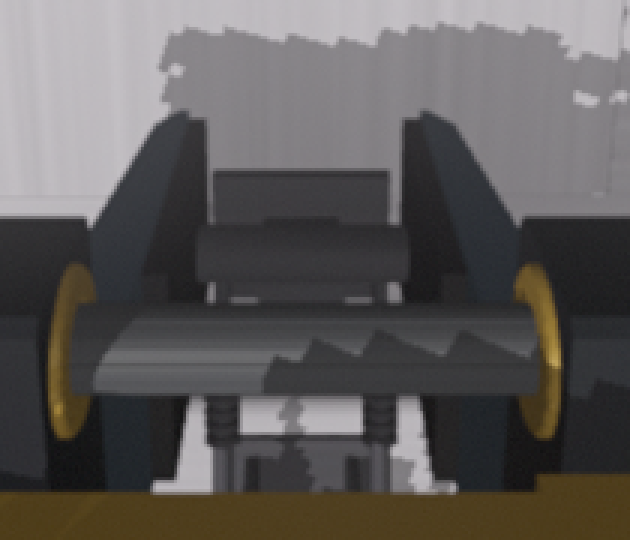

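View pics/s7.png

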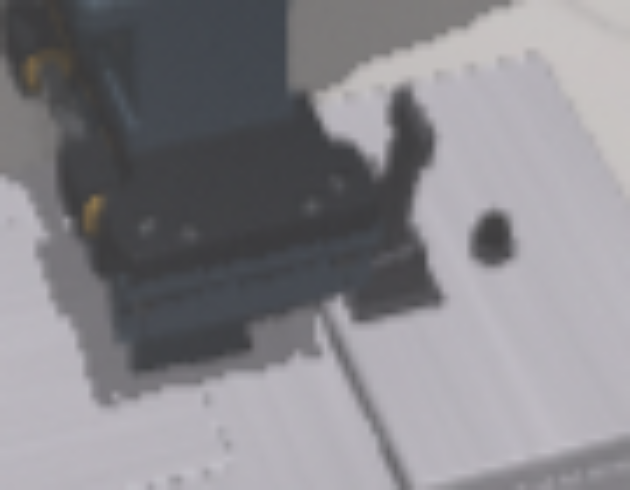

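```bash
python3 -m inch '[[[0.0019,0.0007,0,0,0,0,0.3],[0.0019,0.0007,0.0015,0,0,0,0.3],[0.0019,0.0007,0.003,0,0,0,0.3],[0.0019,0.0007,0.003,0,0,0,0.3]]]' 20;python3 - <<'E'
from h import *
s=sense();print(tin(s["tool_pos"]),s["ft_force"]@R,s["opening"]*91)
E
```

```text
time_s: 10.4
tool_pos: [601.3, 30.5, 121.1]
ee_rot: [179.9, -0.2, 20.0]
ft_force: [5.6, 3.6, 0.9]
opening: 0.39
[7.36585155e+01 4.93725018e-02 1.11017776e+01] [6.49916673 1.51801615 0.8549969 ] 35.51949494962906
```

```bash
python3 -m inch '[[[0,0,0.0012,0,0,0,0.3],[0,0,0.0025,0,0,0,0.3],[0,0,0.0025,0,0,0,0.3]]]' 20;python3 - <<'E'
from h import *
s=sense();print(tin(s["tool_pos"]),s["ft_force"]@R,s["opening"]*91)
E
```

```text
time_s: 10.7
tool_pos: [601.0, 30.5, 123.3]
ee_rot: [180.0, -0.2, 20.0]
ft_force: [5.6, 2.6, -2.4]
opening: 0.388
[73.33397243  0.10399028 13.25578146] [ 6.17139796  0.52601473 -2.35238595] 35.27291987877687
```

```bash
python3 - <<'E'
from h import *
p=get_image("wrist");im=p["image"];cv2.imwrite("pics/w8.png",im[180:360,220:430,::-1].repeat(3,0).repeat(3,1))
L=tin(cloud(p));np.save("L8.npy",L)
for v in range(225,285,2): print(v,L[v,321].round(1),L[v,294].round(1))
for x,y in [(100,40),(150,0),(100,-40),(40,60),(10,60),(-20,60),(180,60),(160,-60),(40,-60),(10,-60)]:
    k=(abs(L[...,0]-x)<5)&(abs(L[...,1]-y)<5)&(L[...,2]<20)&(L[...,2]>-20);print(x,y,k.sum(),np.median(L[k][:,2]).round(2) if k.any() else None)
E
```

```text
225 [81.6 -0.5  4. ] [81.2 15.3  2.9]
227 [79.8 -0.5  2.5] [80.  15.3  3.2]
229 [79.  -0.5  3.8] [78.7 15.3  3. ]
231 [77.5 -0.5  3.1] [77.5 15.3  3.2]
233 [76.4 -0.5  3.6] [76.1 15.4  2.8]
235 [76.6 -0.5  6.9] [76.4 15.1  6.5]
237 [75.4 -0.5  7.1] [76.  15.   8.5]
239 [74.3 -0.5  7.4] [74.3 15.1  7.4]
241 [73.4 -0.5  8.2] [72.9 15.2  7. ]
243 [71.6 -0.5  7. ] [71.8 15.2  7.4]
245 [70.6 -0.5  7.5] [70.7 15.2  7.7]
247 [68.7 -0.5  6.4] [69.3 15.2  7.6]
249 [67.8 -0.5  7. ] [67.2 15.4  5.8]
251 [69.9 -0.5 13.9] [67.1 15.2  8.3]
253 [71.3 -0.5 19.3] [65.6 15.3  7.8]
255 [75.8 -0.5 30.5] [76.1 13.3 31.1]
257 [76.7 -0.5 34.5] [76.7 13.  34.5]
259 [75.7 -0.5 34.6] [75.5 13.  34.2]
261 [75.1 -0.5 35.7] [75.1 12.9 35.5]
263 [74.1 -0.5 35.7] [74.5 12.9 36.5]
265 [73.5 -0.5 36.8] [73.4 12.9 36.6]
267 [72.7 -0.5 37.2] [72.4 12.9 36.7]
269 [71.3 -0.5 36.8] [71.6 12.9 37.2]
271 [69.8 -0.5 36.1] [70.4 12.9 37. ]
273 [68.4 -0.5 35.6] [67.8 13.2 34.5]
275 [57.9 -0.5 19.4] [56.1 14.8 16.3]
277 [56.9 -0.5 19.8] [55.  14.8 16.6]
279 [55.3 -0.5 19.3] [53.5 14.9 16.3]
281 [105.6  -0.4 104.7] [106.1   6.9 105.5]
283 [105.6  -0.4 105.7] [105.9   6.9 106.2]
100 40 308 3.22
150 0 360 2.69
100 -40 298 3.33
40 60 0 None
10 60 0 None
-20 60 0 None
180 60 399 1.59
160 -60 371 1.93
40 -60 0 None
10 -60 0 None
```

View pics/w8.png

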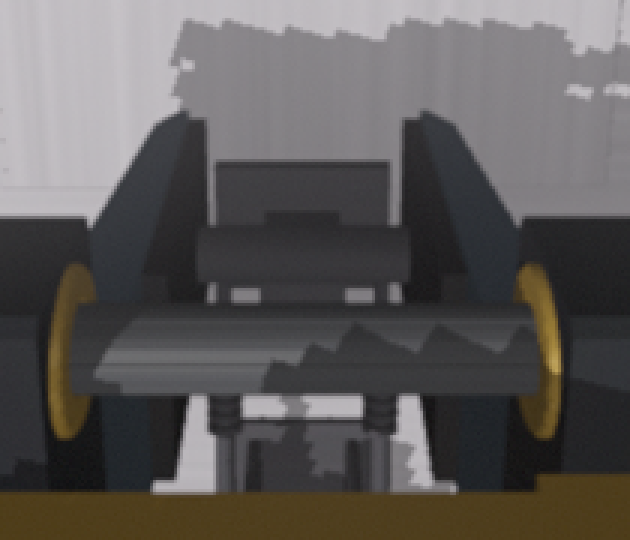

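Lifting the grip raised the lid by about 2 mm (lid z is 3.2 mm at x=100 and 1.6 mm near the hinge), so the bar is under the lip. I'll lower it again and release.

```bash
python3 -m inch '[[[0,0,-0.002,0,0,0,0.3],[0.0005,0.0002,-0.0037,0,0,0,0.3],[0.0005,0.0002,-0.0037,0,0,0,0.3],[0.0005,0.0002,-0.0037,0,0,0,0.3]]]' 20;python3 - <<'E'
from h import *
s=sense();print(tin(s["tool_pos"]),s["ft_force"]@R,s["opening"]*91)
E
```

```text
time_s: 11.15
tool_pos: [601.4, 30.6, 119.5]
ee_rot: [180.0, -0.2, 20.0]
ft_force: [7.3, 3.0, -0.1]
opening: 0.386
[73.77339275  0.10472592  9.49667185] [ 7.86826882  0.35555306 -0.12676881] 35.165892382353334
```

```bash
python3 -m inch '[[[0.0012,0.0004,0,0,0,0,0.3],[0.0012,0.0004,0,0,0,0,0.3]]]' 20; python3 -m inch '[[[0,0,0,0,0,0,0.6],[0,0,0,0,0,0,0.6],[0,0,0,0,0,0,0.6],[0,0,0,0,0,0,0.6]]]'; python3 - <<'E'
from h import *
s=sense();print(tin(s["tool_pos"]),s["ft_force"]@R,s["opening"]*91)
p=get_image("wrist");im=p["image"];cv2.imwrite("pics/w9.png",im[180:360,220:430,::-1].repeat(3,0).repeat(3,1))
E
```

```text
time_s: 11.35
tool_pos: [601.5, 30.8, 119.0]
ee_rot: [180.0, -0.0, 20.0]
ft_force: [2.1, 0.5, 2.3]
opening: 0.391
time_s: 11.75
tool_pos: [601.0, 30.8, 118.7]
ee_rot: [-180.0, 0.0, 20.0]
ft_force: [0.7, 0.4, -0.3]
opening: 0.599
[73.44112263  0.38701672  8.65626579] [ 0.80769895  0.10476643 -0.27812186] 54.470423196622626
```

View pics/w9.png

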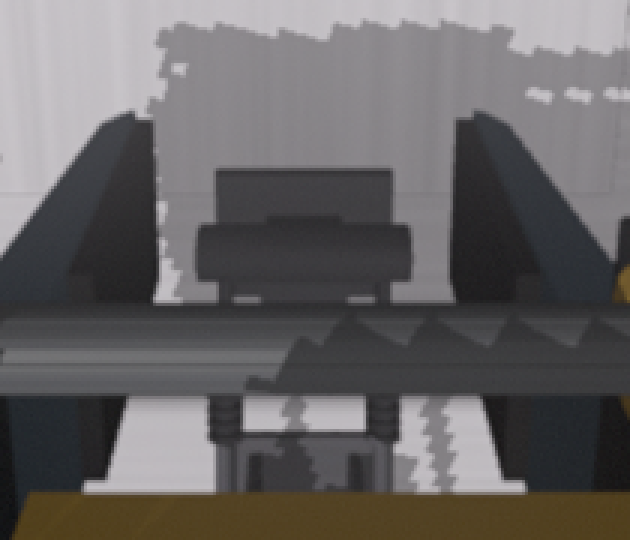

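```bash
python3 -m inch '[[[0,0,0.02,0,0,0,0.6],[0,0,0.05,0,0,0,0.6],[0,0,0.1,0,0,0,0.6],[0,0,0.14,0,0,0,0.6],[0,0,0.14,0,0,0,0.3],[0,0,0.14,0,0,0,0]]]'; python3 -m inch '[[[0,0,0,0,0,0,0],[0,0,0,0,0,0,0],[0,0,0,0,0,0,0]]]'; python3 - <<'E'
from h import *
s=sense();print(tin(s["tool_pos"]),s["ft_force"]@R,s["opening"]*91)
a=[]
for n in ["wrist","side","scene"]:
    p=get_image(n)
    if n=="wrist":cv2.imwrite("pics/w10.png",p["image"][:,:,::-1])
    L=tin(cloud(p));Q=L[(abs(L[...,1])<24)&(L[...,0]>-70)&(L[...,0]<100)&(L[...,2]>3)&(L[...,2]<90)]
    S=np.zeros((90,130,3),np.uint8)
    for x,y,z in Q:
        i=int(90-z);j=int(x+40)
        if 0<=i<90 and 0<=j<130:S[i,j]=[255,255,255] if abs(y)<9 else [0,200,255]
    a.append(cv2.resize(S,None,fx=3,fy=3,interpolation=cv2.INTER_NEAREST))
    print(n,len(Q))
cv2.imwrite("pics/sv2.png",np.vstack([np.hstack(a[:2]),np.hstack([a[2],a[2]*0])]))
E
```

```text
time_s: 12.4
tool_pos: [601.4, 30.8, 259.5]
ee_rot: [180.0, -0.1, 20.0]
ft_force: [-0.1, 0.0, -0.7]
opening: 0.46
time_s: 12.7
tool_pos: [600.7, 30.8, 257.6]
ee_rot: [-180.0, 0.1, 20.0]
ft_force: [-0.2, 0.4, 0.3]
opening: 0.191
[ 73.20215676   0.52206621 147.63386639] [-0.04173916  0.45941563  0.29609898] 17.40726668630773
wrist 2358
side 647
scene 460
```

View pics/w10.png

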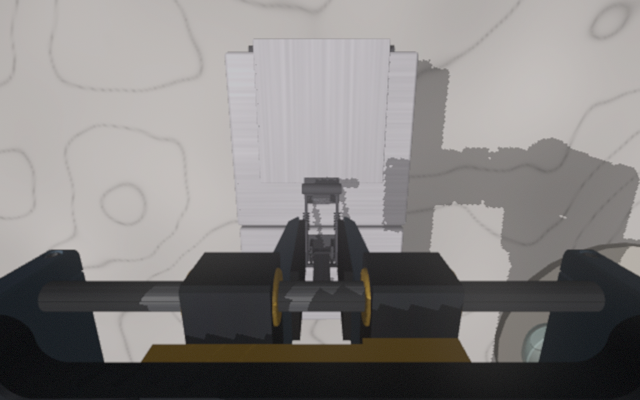

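View pics/sv2.png

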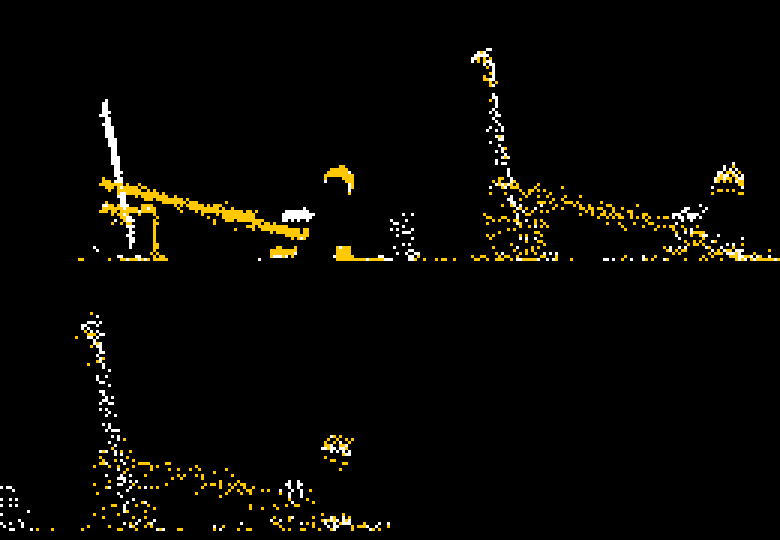

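```bash
python3 -m inch '[[[-0.04,-0.015,0,0,0,0,0],[-0.048,-0.018,0,0,0,0,0],[-0.048,-0.018,-0.03,0,0,0,0],[-0.048,-0.018,-0.06,0,0,0,0],[-0.048,-0.018,-0.0836,0,0,0,0],[-0.048,-0.018,-0.0836,0,0,0,0],[-0.048,-0.018,-0.0836,0,0,0,0]]]' 20; python3 - <<'E'
from h import *
s=sense();print(tin(s["tool_pos"]),s["ft_force"]@R,s["opening"]*91)
p=get_image("wrist");cv2.imwrite("pics/w11.png",p["image"][:,:,::-1])
p=get_image("side");cv2.imwrite("pics/s11.png",cv2.resize(p["image"][220:300,270:380,::-1],None,fx=6,fy=6))
L=tin(cloud(p));Q=L[(abs(L[...,1])<24)&(L[...,0]>-60)&(L[...,0]<75)&(L[...,2]>3)&(L[...,2]<130)]
S=np.zeros((130,140,3),np.uint8)
for x,y,z in Q:
    S[int(130-z),int(x+62)]=[255,255,255] if abs(y)<9 else [0,200,255]
cv2.imwrite("pics/sv3.png",cv2.resize(S,None,fx=4,fy=4,interpolation=cv2.INTER_NEAREST))
E
```

```text
time_s: 13.55
tool_pos: [553.5, 12.9, 175.6]
ee_rot: [-180.0, 0.0, 20.0]
ft_force: [-0.4, -0.7, -0.6]
opening: 0.009
[22.6700599  -0.20384305 65.63507397] [-0.59927734 -0.48425698 -0.62775002] 0.7881761217414716
```

View pics/s11.png

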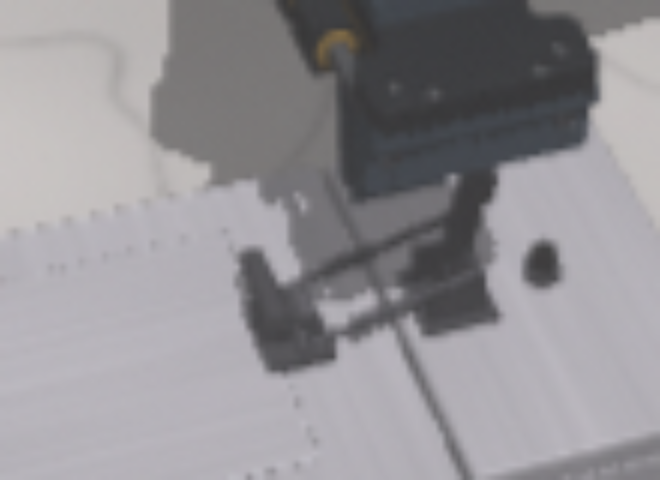

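View pics/sv3.png

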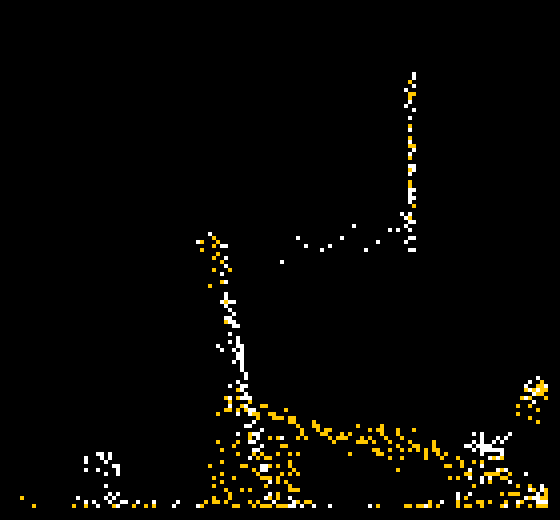

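```bash
python3 - <<'E'
import numpy as np
for a in np.arange(1.45,-0.01,-.1):
    c,s=np.cos(a),np.sin(a); x=-51*c+3*s+16; z=14+51*s+3*c
    print(round(a,2),round(x,1),round(z,1), "world from (-4.6+16)",[round(v,1) for v in ((x)*.9397,(x)*.342)])
E
python3 -m inch '[[[-0.005,-0.0018,-0.001,0,0,0,0],[-0.0094,-0.0034,-0.001,0,0,0,0],[-0.0122,-0.0044,-0.001,0,0,0,0],[-0.0122,-0.0044,-0.001,0,0,0,0]]]' 20; python3 - <<'E'
from h import *
s=sense();print(tin(s["tool_pos"]),s["ft_force"]@R,s["opening"]*91)
E
```

```text
1.45 12.8 65.0 world from (-4.6+16) [np.float64(12.1), np.float64(4.4)]
1.35 7.8 64.4 world from (-4.6+16) [np.float64(7.3), np.float64(2.7)]
1.25 2.8 63.3 world from (-4.6+16) [np.float64(2.6), np.float64(0.9)]
1.15 -2.1 61.8 world from (-4.6+16) [np.float64(-2.0), np.float64(-0.7)]
1.05 -6.8 59.7 world from (-4.6+16) [np.float64(-6.4), np.float64(-2.3)]
0.95 -11.2 57.2 world from (-4.6+16) [np.float64(-10.5), np.float64(-3.8)]
0.85 -15.4 54.3 world from (-4.6+16) [np.float64(-14.5), np.float64(-5.3)]
0.75 -19.3 51.0 world from (-4.6+16) [np.float64(-18.1), np.float64(-6.6)]
0.65 -22.8 47.3 world from (-4.6+16) [np.float64(-21.4), np.float64(-7.8)]
0.55 -25.9 43.2 world from (-4.6+16) [np.float64(-24.3), np.float64(-8.9)]
0.45 -28.6 38.9 world from (-4.6+16) [np.float64(-26.9), np.float64(-9.8)]
0.35 -30.9 34.3 world from (-4.6+16) [np.float64(-29.0), np.float64(-10.6)]
0.25 -32.7 29.5 world from (-4.6+16) [np.float64(-30.7), np.float64(-11.2)]
0.15 -34.0 24.6 world from (-4.6+16) [np.float64(-31.9), np.float64(-11.6)]
0.05 -34.8 19.5 world from (-4.6+16) [np.float64(-32.7), np.float64(-11.9)]
time_s: 14.05
tool_pos: [540.9, 8.3, 174.6]
ee_rot: [180.0, -0.1, 20.0]
ft_force: [1.3, 0.6, 0.9]
opening: 0.006
[ 9.33361157 -0.17262356 64.63556033] [1.4070491  0.15607211 0.91433571] 0.5054719253151048
```

```bash
python3 -m inch '[[[-0.0055,-0.002,-0.001,0,0,0,0],[-0.0107,-0.0039,-0.0028,0,0,0,0],[-0.0151,-0.0055,-0.0049,0,0,0,0],[-0.0193,-0.007,-0.0074,0,0,0,0],[-0.0232,-0.0084,-0.0103,0,0,0,0],[-0.0232,-0.0084,-0.0103,0,0,0,0]]]' 20; python3 - <<'E'
from h import *
s=sense();print(tin(s["tool_pos"]),s["ft_force"]@R,s["opening"]*91)
p=get_image("side");cv2.imwrite("pics/s12.png",cv2.resize(p["image"][220:300,270:380,::-1],None,fx=6,fy=6))
E
```

```text
time_s: 14.65
tool_pos: [517.2, -0.2, 163.6]
ee_rot: [-180.0, 0.0, 20.0]
ft_force: [2.7, 0.9, 0.9]
opening: 0.006
[-1.58814183e+01 -4.61393803e-02  5.35921564e+01] [ 2.8788187  -0.06663368  0.94854284] 0.590852044703052
```

View pics/s12.png

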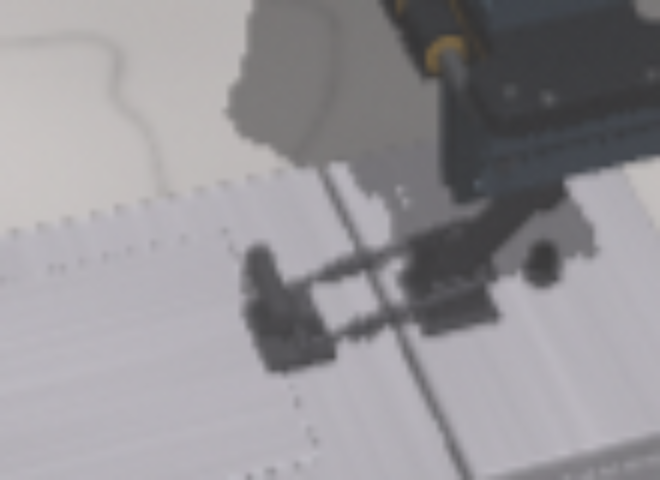

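```bash
python3 -m inch '[[[-0.0016,-0.0006,-0.0013,0,0,0,0],[-0.0032,-0.0012,-0.0026,0,0,0,0],[-0.0049,-0.0018,-0.0044,0,0,0,0],[-0.0065,-0.0024,-0.0063,0,0,0,0],[-0.008,-0.0029,-0.0084,0,0,0,0],[-0.0094,-0.0034,-0.0104,0,0,0,0],[-0.0094,-0.0034,-0.0104,0,0,0,0]]]' 20; python3 - <<'E'
from h import *
s=sense();print(tin(s["tool_pos"]),s["ft_force"]@R,s["opening"]*91)
E
```

```text
time_s: 15.4
tool_pos: [507.9, -3.5, 153.1]
ee_rot: [-180.0, 0.0, 20.0]
ft_force: [2.1, 0.4, 1.1]
opening: 0.007
[-2.57309434e+01  4.17602983e-02  4.31349535e+01] [ 2.14273338 -0.31907654  1.09099003] 0.6122155663355777
```

```bash
python3 - <<'E'
from h import *
p=get_image("side");cv2.imwrite("pics/s13.png",cv2.resize(p["image"][220:300,270:380,::-1],None,fx=6,fy=6))
L=tin(cloud(p));Q=L[(abs(L[...,1])<24)&(L[...,0]>-60)&(L[...,0]<75)&(L[...,2]>3)&(L[...,2]<130)]
S=np.zeros((130,140,3),np.uint8)
for x,y,z in Q:
    S[int(130-z),int(x+62)]=[255,255,255] if abs(y)<9 else [0,200,255]
cv2.imwrite("pics/sv4.png",cv2.resize(S,None,fx=4,fy=4,interpolation=cv2.INTER_NEAREST))
E
```

```text
(no output)
```

View pics/s13.png

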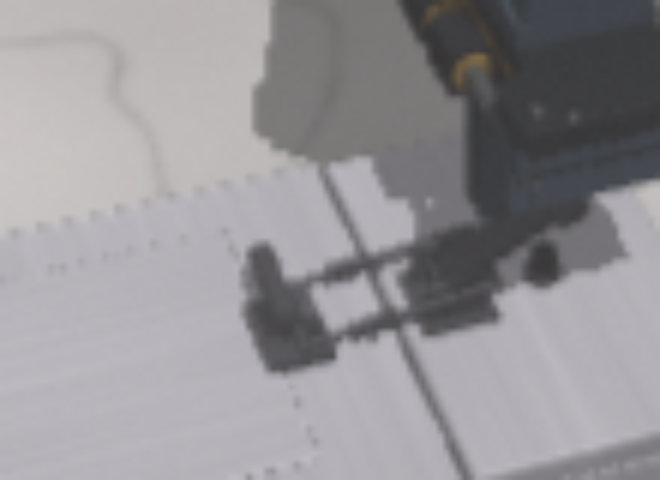

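View pics/sv4.png

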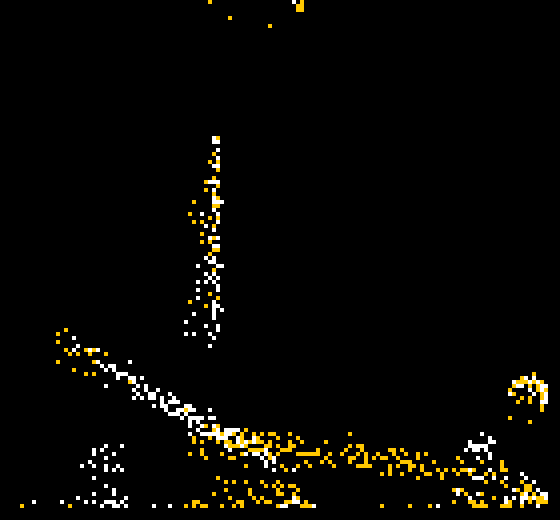

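```bash
python3 -m inch '[[[-0.0014,-0.0005,-0.0021,0,0,0,0],[-0.0027,-0.001,-0.0042,0,0,0,0],[-0.0038,-0.0014,-0.0064,0,0,0,0],[-0.0049,-0.0018,-0.0088,0,0,0,0],[-0.0049,-0.0018,-0.0088,0,0,0,0]]]' 20; python3 - <<'E'
from h import *
s=sense();print(tin(s["tool_pos"]),s["ft_force"]@R,s["opening"]*91)
E
python3 -m inch '[[[-0.0005,-0.0002,-0.001,0,0,0,0],[-0.0009,-0.0003,-0.002,0,0,0,0],[-0.0012,-0.0004,-0.003,0,0,0,0],[-0.0012,-0.0004,-0.003,0,0,0,0]]]' 20; python3 - <<'E'
from h import *
s=sense();print(tin(s["tool_pos"]),s["ft_force"]@R,s["opening"]*91)
E
```

```text
time_s: 15.95
tool_pos: [503.0, -5.2, 144.2]
ee_rot: [-180.0, 0.1, 20.0]
ft_force: [2.5, 0.3, 2.0]
opening: 0.008
[-30.98488885   0.08005101  34.24771663] [ 2.49763737 -0.56965576  1.99779087] 0.740507106952689
time_s: 16.35
tool_pos: [502.1, -5.6, 141.5]
ee_rot: [-180.0, 0.0, 20.0]
ft_force: [1.5, 0.2, 1.1]
opening: 0.004
[-31.95202038   0.04771937  31.51292054] [ 1.46778401 -0.36134663  1.14769054] 0.38834733052134024
```

```bash
for i in 1; do python3 -m inch '[[[-0.0003,-0.0001,-0.001,0,0,0,0],[-0.0005,-0.0002,-0.002,0,0,0,0],[-0.0005,-0.0002,-0.002,0,0,0,0]]]' 20; done
python3 -m inch '[[[-0.0002,-0.0001,-0.0007,0,0,0,0],[-0.0004,-0.0001,-0.0014,0,0,0,0],[-0.0004,-0.0001,-0.0014,0,0,0,0]]]'
python3 -m inch '[[[-0.0002,-0.0001,-0.0007,0,0,0,0],[-0.0003,-0.0001,-0.0014,0,0,0,0],[-0.0003,-0.0001,-0.0014,0,0,0,0]]]'
```

```text
time_s: 16.65
tool_pos: [501.6, -5.8, 139.5]
ee_rot: [-180.0, 0.0, 20.0]
ft_force: [-0.1, 0.1, 2.2]
opening: 0.004
time_s: 16.95
tool_pos: [501.2, -5.9, 138.2]
ee_rot: [-180.0, 0.0, 20.0]
ft_force: [-0.5, -0.2, 1.4]
opening: 0.005
time_s: 17.25
tool_pos: [500.9, -6.0, 136.8]
ee_rot: [-180.0, 0.0, 20.0]
ft_force: [-0.4, 0.0, 1.6]
opening: 0.006
```

```bash
python3 -m inch '[[[-0.0001,0,-0.0005,0,0,0,0],[-0.0002,-0.0001,-0.001,0,0,0,0],[-0.0002,-0.0001,-0.001,0,0,0,0]]]'
python3 -m inch '[[[-0.0001,0,-0.0005,0,0,0,0],[-0.0002,-0.0001,-0.001,0,0,0,0],[-0.0002,-0.0001,-0.001,0,0,0,0]]]'
```

```text
time_s: 17.55
tool_pos: [500.8, -6.1, 135.8]
ee_rot: [-180.0, 0.0, 20.0]
ft_force: [-0.6, 0.4, 2.1]
opening: 0.003
time_s: 17.85
tool_pos: [500.6, -6.2, 134.8]
ee_rot: [-180.0, 0.0, 20.0]
ft_force: [0.0, -0.2, 1.0]
opening: 0.003
```

```bash
python3 - <<'E'
from h import *
p=get_image("side");cv2.imwrite("pics/s14.png",cv2.resize(p["image"][220:300,270:380,::-1],None,fx=6,fy=6))
E
```

```text
(no output)
```

View pics/s14.png

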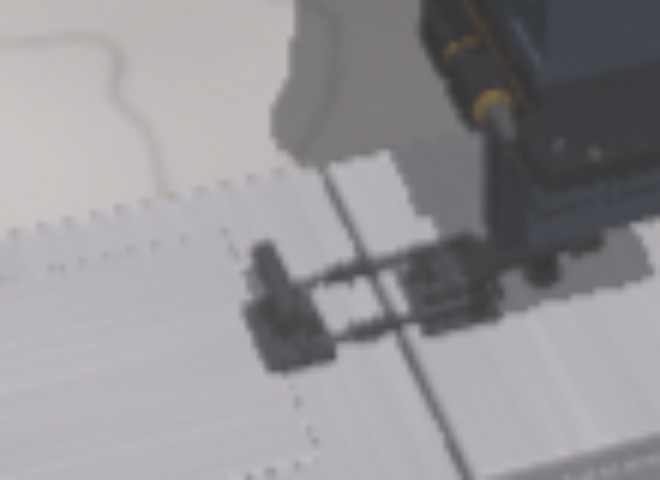

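No stud contact yet. I'll keep going in 1 mm steps.

```bash
python3 -m inch '[[[-0.0001,0,-0.0005,0,0,0,0],[-0.0001,0,-0.001,0,0,0,0],[-0.0001,0,-0.001,0,0,0,0]]]'
python3 -m inch '[[[-0.0001,0,-0.0005,0,0,0,0],[-0.0001,0,-0.001,0,0,0,0],[-0.0001,0,-0.001,0,0,0,0]]]'
```

```text
time_s: 18.2
tool_pos: [500.5, -6.2, 133.8]
ee_rot: [-180.0, 0.0, 20.0]
ft_force: [-0.9, 0.2, 0.8]
opening: 0.005
time_s: 18.5
tool_pos: [500.4, -6.2, 132.9]
ee_rot: [180.0, 0.0, 20.0]
ft_force: [-1.1, -0.6, 2.6]
opening: 0.002
```

```bash
python3 -m inch '[[[0,0,-0.0005,0,0,0,0],[0,0,-0.0008,0,0,0,0],[0,0,-0.0008,0,0,0,0]]]'
```

```text
time_s: 18.8
tool_pos: [500.4, -6.2, 132.2]
ee_rot: [-180.0, 0.0, 20.0]
ft_force: [-2.4, -1.0, 6.7]
opening: 0.005
```

```bash
python3 -m inch '[[[0,0,-0.0002,0,0,0,0],[0,0,-0.0004,0,0,0,0],[0,0,-0.0004,0,0,0,0],[0,0,-0.0004,0,0,0,0]]]'
```

```text
time_s: 19.2
tool_pos: [500.4, -6.2, 132.0]
ee_rot: [-180.0, 0.0, 20.0]
ft_force: [-4.7, -0.8, 9.1]
opening: 0.005
```

```bash
python3 -m inch '[[[0,0,0.001,0,0,0,0],[0,0,0.003,0,0,0,0],[0,0,0.01,0,0,0,0],[0,0,0.03,0,0,0,0],[0,0,0.08,0,0,0,0],[-0.06,0,0.1,0,0,0,0],[-0.06,0,0.13,0,0,0,0],[-0.06,0,0.15,0,0,0,0]]]'; python3 - <<'E'
from h import *
s=sense();print(tin(s["tool_pos"]),s["ft_force"]@R)
a=[]
for n in ["wrist","side","scene"]:
    p=get_image(n)
    if n=="wrist":cv2.imwrite("pics/w15.png",p["image"][:,:,::-1])
    if n=="side":cv2.imwrite("pics/s15.png",cv2.resize(p["image"][220:300,270:380,::-1],None,fx=6,fy=6))
    L=tin(cloud(p));Q=L[(abs(L[...,1])<24)&(L[...,0]>-75)&(L[...,0]<100)&(L[...,2]>3)&(L[...,2]<90)]
    S=np.zeros((50,130,3),np.uint8)
    for x,y,z in Q:
        i=int(50-z);j=int(x+60)
        if 0<=i<50 and 0<=j<130:S[i,j]=[255,255,255] if abs(y)<9 else [0,200,255]
    a.append(cv2.resize(S,None,fx=5,fy=5,interpolation=cv2.INTER_NEAREST))
    k=(Q[:,0]<-40)&(Q[:,0]>-62)&(Q[:,2]>8)&(abs(Q[:,1])<14); print(n,len(Q),"lever end top",np.median(Q[k],0).round(1))
cv2.imwrite("pics/sv5.png",cv2.resize(np.vstack(a[1:]),None,fx=1,fy=1))
E
```

```text
time_s: 20.0
tool_pos: [439.2, -6.1, 284.1]
ee_rot: [180.0, -0.1, 20.0]
ft_force: [0.2, 0.4, 0.1]
opening: 0.004
[-91.16555553  21.04670553 174.1305751 ] [0.36178991 0.282152   0.11043475]
wrist 3389 lever end top [-48.4  -0.9  22.6]
side 686 lever end top [-48.5   1.7  22.4]
scene 487 lever end top [-48.5  -1.7  21.1]
```

View pics/s15.png

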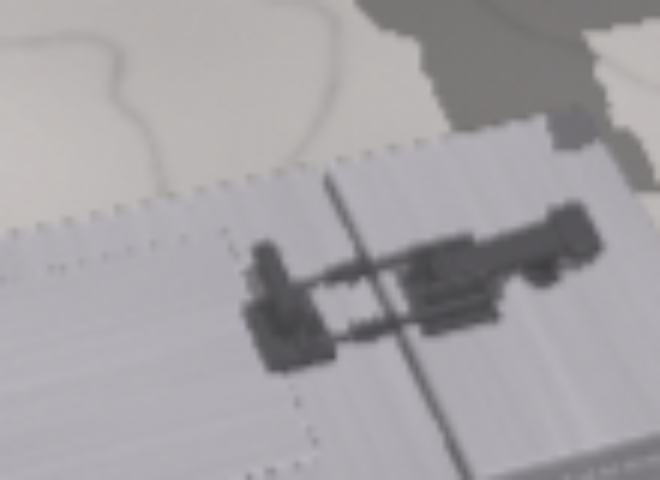

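View pics/sv5.png

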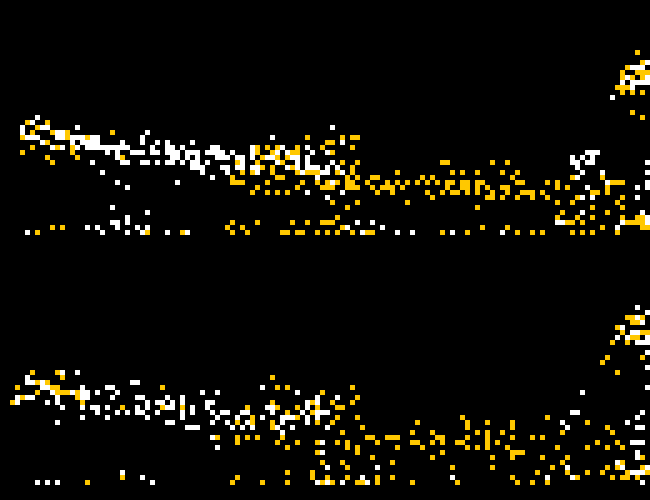

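View pics/w15.png

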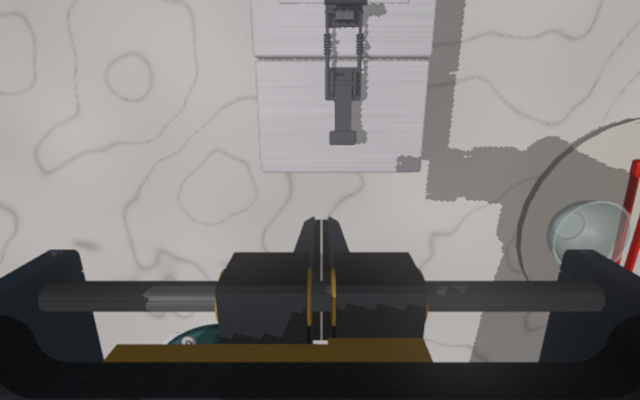

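```bash
python3 - <<'E'
from cell import *
print(finish_job())
E
```

```text
the job is handed in; nothing more can be done
None
```

The lid is latched and the job is handed in at about 20 s of the 72 s. `finish_job` gives no verdict, so what follows is from my own checks.

- **Hooking the bail:** I pinched the T grip and swung the bail down past the lip. I then drew the crossbar back until it hit the keeper post (force rose to about 16 N). A small test lift raised the lid by about 2 mm, which confirmed the bar was under the lip; I set the lid back down before letting go.
- **Folding the lever:** With the closed fingers I pushed the lever back past centre, using about 2–3 N. I then lowered it in steps of about 1 mm. It met the stud with the lever near 0.1 rad, and I pressed to about 9 N at the lever's end, which I estimate at about 11 N on the stud.
- **Last checks:** After I withdrew, the depth images put the top of the lever's end about 22 mm above the deck, where it was when pressed, so near 0.1 rad. In the side view the crossbar still sits in the keeper and the lid looks shut. The measured force on the arm is about zero, and it never went near the lazy susan.

I could not measure two things directly. The force left on the stud is inferred from the stiff pivot holding the pressed position. The exact gap between crossbar and keeper comes from a noisy depth image, good to about 2 mm.

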